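Load the kiln rack in painting order

ROBOT

A 6-joint arm with a two-finger parallel gripper is mounted at the origin on the work surface. World frame = base frame: x ahead of the robot, y to its left, z up, the work surface at z = 0. Lengths are in m, angles in rad, forces in N, time in s.
With the tool pointing down it reaches from about 0.3 to 0.875 m from the base axis. Payload 6.4 kg.
Tool frame: the origin (TCP) lies midway between the tips of the shut fingers; the grasp point (between the pads) lies 19 mm behind it (ctrl.pinch_z is the distance from the TCP to the grasp point, in m); z points along the fingers, y is the line along which they close (so a half turn about z gives the same grasp; the last joint's range is limited). The gripper opens to 85 mm and grips with 20 to 120 N. Pads are 22 mm wide; open, the fingers measure 114 mm over their backs; the gripper's body (76 mm by 85 mm) begins 54 mm behind the grasp point. The pads swing forward as they close: fully open they stand 13 mm farther back than shut.
Start: joints at [0.972, 0.181, 1.607, -0, 1.354, -0.206], TCP at [0.22, 0.531, 0.231] pointing down, gripper open.
Joint ranges: [-2.99, 2.99], [-0.89, 2.07], [0.3, 2.58], [-1.14, 4.28], [0, 2.63], [-3.12, 3.12]. Speed limits (rad/s): [2.57, 2.57, 3.01, 3.14, 3.14, 3.14].

INTERFACE

Orientations are given as a unit quaternion [x, y, z, w].
In Python, from rig import ctrl, vision, job gives the robot as it stands.
- The arm moves only by the tool servo_tool, never from a script. Its argument "moves" is a list of rows, each a list of 5 numbers: the closure, from -1 (fully open) to 1 (shut), so that 0 is half open, then the shift along the tool's x, y, z in mm, then the turn about the tool's z in degrees. In form: [[jaw, x, y, z, spin], ...]. A call has exactly 5 rows; each row shifts and turns the commanded pose from where the row before left it, along the tool's axes as they then stand; what a row does not reach is not made up. A row lasts 1/12 s, in which the tool goes at most 41.7 mm and 7.16 degrees, less where a joint would pass 70% of its speed; a pose out of reach is approached as far as the arm can. A call with a gripper value outside its range is refused whole. The fingers move at their own pace and stop on an object; "squeeze" is the grip in N (left out, the last holds). Time passes only in rows, so rows that do not move let the fingers close, or fill a call up. It gives the time, the measured TCP pose, the force, the opening and the grip force at its end, in the units of the state.
- ctrl.get_obs(): the state, without advancing time (a new reading comes with each control period).
- vision.capture(name): name is "side" or "top" or "wrist"; returns the picture (420x560x3 uint8, red, green, blue); there is no depth.
- vision.camera_params(name): a dict with "intrinsics" (3x3 intrinsics, pixels), "extrinsics" (4x4, takes a point from camera to world coordinates); the wrist camera has in their place "hand_eye" (4x4, takes a point from camera to tool coordinates, whose origin is the TCP and whose axes are the flange's). Camera axes: x right, y up, looking along -z (the intrinsics and any distortion apply to the point x, -y, -z); pixel columns grow to the right and rows downward; lengths in m; the calibration is good to about 2 mm. A picture is of the moment at which its call begins: read the wrist's pose just before it. camera_params takes no time and is no camera call.
- job.sign_off(): hands the job in; it is judged then, once.
The state is a dict: "time": time; "q": joint angles; "joint_vel": joint speeds; "effort": joint torques, N m; "position": TCP position; "eef_rot": TCP orientation; "contact_force": force on the tool from outside, world axes, zero at the start; "moment": the same for the moment, N m; "width": finger opening in m; "gripper_force": force on a finger pad.
Only numpy, scipy, OpenCV 4.12 (cv2) and the standard library are available. Lean on these libraries where they do the work, as an engineer would, in place of code of your own. Each camera call takes 0.05 s, during which the arm holds its last target. There are 200 camera calls.

TASK

Move the four painted porcelain pieces from the wooden drying rack to the steel kiln rack, one in each stall, keeping their order as counted from the black knob: the piece nearest the knob on the drying rack goes into the stall nearest the knob on the kiln rack, and so on down the row. Keep the pieces upright, do not drop them, and leave each standing flat on the floor of its stall, let go.

Things in the scene. Friction and masses are not known exactly. Their poses are not given: they have to be found in the camera images.
- drying_rack: Low pale wooden board, 296 x 76 mm, top 14 mm above the table, with a row of four terracotta tiles; a white porcelain piece stands on each at the start. Origin: table level under mid-row; x along the row to the knob, z up. Places centred at x = 96, 32, -32, -96 mm, y = 0. Black knob at x = 147 mm, 26 mm wide, 36 mm high. Fixed; any yaw, left or right.
- kiln_rack: Low grey steel tray, 296 x 68 mm, with a row of four empty stalls, 60 mm square inside, between dark ribs 4 mm thick; floors 14 mm, rib tops 20 mm above the table. Origin: table level under mid-row; x along the row to the knob, z up. Places centred at x = 96, 32, -32, -96 mm, y = 0. Black knob at x = 147 mm, 26 mm wide, 36 mm high. Fixed; any yaw, left or right.
- vase: White porcelain bud vase with a narrow neck and small dark mouth, 85 mm tall, round, foot 38 mm across; straight-sided belly 42 mm across from 28 to 52 mm above its foot (grip there), neck 18 mm at 76 mm. About 130 g. Origin at the centre of its underside, z up the axis.
- egg_cup: White porcelain egg cup, open bowl on a stem, 60 mm tall, round, foot 40 mm across, stem 20 mm; bowl straight-sided, 44 mm across from 32 to 60 mm above its foot (grip there). About 90 g. Origin at the centre of its underside, z up the axis.
- shaker: White porcelain salt shaker with a domed top and small dark pour holes, 71 mm tall, round, foot 38 mm across; straight-sided body 35 mm across from 30 to 56 mm above its foot (grip there). About 100 g. Origin at the centre of its underside, z up the axis.
- jar: White porcelain jar with a lid that cannot come off and a round blue knob on it, 66 mm tall, round, foot 40 mm across; straight-sided body 44 mm across from 10 to 44 mm above its foot (grip there), lid rim 47 mm across from 44 to 49 mm. About 140 g. Origin at the centre of its underside, z up the axis.
- tile_vase: Terracotta tile, 54 x 54 x 6 mm, fixed on the drying rack, on which the vase stands at the start (all four tiles look alike). Origin at the centre of its underside, 14 mm above the table; its top is 20 mm above the table. It does not move and so marks where the vase stood in the row.
- tile_egg_cup: Terracotta tile, 54 x 54 x 6 mm, fixed on the drying rack, on which the egg cup stands at the start (all four tiles look alike). Origin at the centre of its underside, 14 mm above the table; its top is 20 mm above the table. It does not move and so marks where the egg cup stood in the row.
- tile_shaker: Terracotta tile, 54 x 54 x 6 mm, fixed on the drying rack, on which the shaker stands at the start (all four tiles look alike). Origin at the centre of its underside, 14 mm above the table; its top is 20 mm above the table. It does not move and so marks where the shaker stood in the row.
- tile_jar: Terracotta tile, 54 x 54 x 6 mm, fixed on the drying rack, on which the jar stands at the start (all four tiles look alike). Origin at the centre of its underside, 14 mm above the table; its top is 20 mm above the table. It does not move and so marks where the jar stood in the row.
There are look-alikes about, which are no part of the job. Leave any purple or red look-alike of the jar alone.

How it is judged:
At the end, for the whole second after the job is handed in: Each piece stands in the stall with the same number from the knob as its starting tile: within 15 mm of the stall centre along and across the row, foot within 4 mm of the stall floor, upright within 0.12 rad, at rest (under 20 mm/s and 0.3 rad/s) (((x of tile_vase in the frame of drying_rack between 0.076 and 0.116 m and x of vase in the frame of kiln_rack between 0.081 and 0.111 m) or (x of tile_vase in the frame of drying_rack between 0.012 and 0.052 m and x of vase in the frame of kiln_rack between 0.017 and 0.047 m) or (x of tile_vase in the frame of drying_rack between -0.052 and -0.012 m and x of vase in the frame of kiln_rack between -0.047 and -0.017 m) or (x of tile_vase in the frame of drying_rack between -0.116 and -0.076 m and x of vase in the frame of kiln_rack between -0.111 and -0.081 m)) and y of vase in the frame of kiln_rack between -0.015 and 0.015 m and z of vase in the frame of kiln_rack between 0.01 and 0.018 m and angle between each of vase, egg_cup, shaker, jar's own z axis and vertical below 0.12 rad and linear speed of each of vase, egg_cup, shaker, jar below 0.02 m/s and angular speed of each of vase, egg_cup, shaker, jar below 0.3 rad/s and ((x of tile_egg_cup in the frame of drying_rack between 0.076 and 0.116 m and x of egg_cup in the frame of kiln_rack between 0.081 and 0.111 m) or (x of tile_egg_cup in the frame of drying_rack between 0.012 and 0.052 m and x of egg_cup in the frame of kiln_rack between 0.017 and 0.047 m) or (x of tile_egg_cup in the frame of drying_rack between -0.052 and -0.012 m and x of egg_cup in the frame of kiln_rack between -0.047 and -0.017 m) or (x of tile_egg_cup in the frame of drying_rack between -0.116 and -0.076 m and x of egg_cup in the frame of kiln_rack between -0.111 and -0.081 m)) and y of egg_cup in the frame of kiln_rack between -0.015 and 0.015 m and z of egg_cup in the frame of kiln_rack between 0.01 and 0.018 m and ((x of tile_shaker in the frame of drying_rack between 0.076 and 0.116 m and x of shaker in the frame of kiln_rack between 0.081 and 0.111 m) or (x of tile_shaker in the frame of drying_rack between 0.012 and 0.052 m and x of shaker in the frame of kiln_rack between 0.017 and 0.047 m) or (x of tile_shaker in the frame of drying_rack between -0.052 and -0.012 m and x of shaker in the frame of kiln_rack between -0.047 and -0.017 m) or (x of tile_shaker in the frame of drying_rack between -0.116 and -0.076 m and x of shaker in the frame of kiln_rack between -0.111 and -0.081 m)) and y of shaker in the frame of kiln_rack between -0.015 and 0.015 m and z of shaker in the frame of kiln_rack between 0.01 and 0.018 m and ((x of tile_jar in the frame of drying_rack between 0.076 and 0.116 m and x of jar in the frame of kiln_rack between 0.081 and 0.111 m) or (x of tile_jar in the frame of drying_rack between 0.012 and 0.052 m and x of jar in the frame of kiln_rack between 0.017 and 0.047 m) or (x of tile_jar in the frame of drying_rack between -0.052 and -0.012 m and x of jar in the frame of kiln_rack between -0.047 and -0.017 m) or (x of tile_jar in the frame of drying_rack between -0.116 and -0.076 m and x of jar in the frame of kiln_rack between -0.111 and -0.081 m)) and y of jar in the frame of kiln_rack between -0.015 and 0.015 m and z of jar in the frame of kiln_rack between 0.01 and 0.018 m); the robot touches nothing.
It fails at once if a piece is tipped over (more than about 45 degrees) (angle between any of vase, egg_cup, shaker, jar's own z axis and vertical above 0.8 rad).
It fails at once if a piece is dropped (falls free with its foot more than 50 mm above the table) ((height (world z) of vase above 0.05 m and contact force between anything else and vase below 0.05 N and linear speed of vase above 0.3 m/s) or (height (world z) of egg_cup above 0.05 m and contact force between anything else and egg_cup below 0.05 N and linear speed of egg_cup above 0.3 m/s) or (height (world z) of shaker above 0.05 m and contact force between anything else and shaker below 0.05 N and linear speed of shaker above 0.3 m/s) or (height (world z) of jar above 0.05 m and contact force between anything else and jar below 0.05 N and linear speed of jar above 0.3 m/s)).
It also fails if it takes over 110 s, if anything falls off the work surface, if the arm or the gripper's body presses on something with over 40 N, if the wrist force passes 120 N, or if a joint passes its speed limit or range.

## Working session

There is one attempt and no reset: what is moved stays moved. The work goes in short steps, Python scripts to look and compute and a tool call to move; the robot and the scene stay as the last step left them, time stands still between calls to the robot, and variables do not carry over. Pictures are saved under pics/ and viewed, at most 17 in all, crops included, and the job is handed in when it is done.

Besides the shell and the picture viewer there is one more tool, called as name(argument=value, ...), one argument or row to a line, values as JSON. servo_tool: Moves the arm, as the interface text tells. Its arguments: {"type":"object","properties":{"moves":{"type":"array"},"squeeze":{"type":"number"}},"required":["moves"]}

```bash
mkdir -p pics; ls; cat > h.py <<'E'
import numpy as np,cv2
from rig import ctrl,vision,job
from scipy.spatial.transform import Rotation as R
def snap(n,f):
    im=vision.capture(n); cv2.imwrite('pics/'+f,im[:,:,::-1]); return im
def ray2z(n,u,v,z):
    p=vision.camera_params(n);K=np.array(p["intrinsics"]);
    if n=="wrist":
        o=ctrl.get_obs();T=np.eye(4);T[:3,:3]=R.from_quat(o["eef_rot"]).as_matrix();T[:3,3]=o["position"];E=T@np.array(p["hand_eye"])
    else:E=np.array(p["extrinsics"])
    d=np.linalg.inv(K)@[u,v,1];d=E[:3,:3]@[d[0],-d[1],-d[2]];c=E[:3,3]
    return c+d*(z-c[2])/d[2]
E
python3 - <<'E'
from h import *
o=ctrl.get_obs();print(o,ctrl.pinch_z)
for n in("top","side"):
    print(n,vision.camera_params(n));snap(n,n+"0.png")
print(vision.camera_params("wrist"))
E
```

```text
pics
{'time': 0.0, 'q': array([ 9.71720539e-01,  1.81548165e-01,  1.60799314e+00,  2.59357306e-05,
        1.35380042e+00, -2.06290818e-01]), 'joint_vel': array([ 1.71439162e-03, -9.45297599e-04, -8.50956808e-04,  1.02140330e-03,
       -3.55325658e-05,  6.43276794e-05]), 'effort': array([ 3.23386485e-04, -4.44894111e+01, -3.51322746e+01, -4.52356689e-04,
        9.14621574e-03, -1.07409292e-05]), 'position': array([0.21974643, 0.53076457, 0.23038733]), 'eef_rot': array([ 1.95135115e-01,  9.80775979e-01, -7.99618729e-04, -3.54367509e-04]), 'contact_force': array([ 0.29012776,  0.74487397, -0.92966604]), 'moment': array([-0.06826387,  0.0364387 ,  0.01712384]), 'gripper_force': 0.0, 'width': 0.08545189190588519} 0.0187
top {'intrinsics': array([[515.78599428,   0.        , 283.33346676],
       [  0.        , 515.78599428, 211.68861671],
       [  0.        ,   0.        ,   1.        ]]), 'extrinsics': array([[ 0.15410933,  0.95800846, -0.24180593,  0.37956178],
       [-0.98804437,  0.15049118, -0.03347743, -0.07001847],
       [ 0.004318  ,  0.24407417,  0.96974695,  0.96872332],
 
[... 320 characters left out ...]
-0.24546127,  0.62356477, -0.74223698, -0.77216064],
       [ 0.01345973,  0.76777976,  0.64057246,  0.64436275],
       [ 0.        ,  0.        ,  0.        ,  1.        ]])}
{'intrinsics': array([[353.81577962,   0.        , 280.35041057],
       [  0.        , 353.81577962, 207.22504552],
       [  0.        ,   0.        ,   1.        ]]), 'hand_eye': array([[ 4.78497679e-05,  9.53989646e-01,  2.99839544e-01,
         7.70080320e-02],
       [ 9.99999319e-01,  3.03992622e-04, -1.12678783e-03,
        -7.84940026e-05],
       [-1.16609293e-03,  2.99839394e-01, -9.53988982e-01,
        -1.42314149e-01],
       [ 0.00000000e+00,  0.00000000e+00,  0.00000000e+00,
         1.00000000e+00]])}
```

View pics/top0.png

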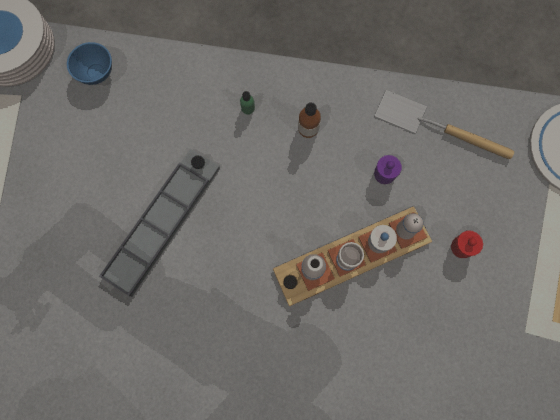

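View pics/side0.png

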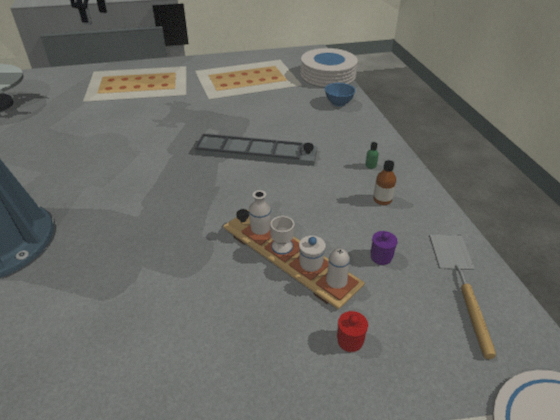

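The top view shows the drying rack running from its knob at (290,282): vase (314,267), egg cup (350,256), jar with blue knob (382,239), shaker (411,226). The kiln rack knob is at (198,162), and its row runs down-left to (125,270). The look-alikes to leave alone are the purple jar (388,170), red jar (468,244), and the brown and green bottles at (309,120) and (247,103).

```bash
python3 - <<'E'
import cv2,numpy as np
im=cv2.imread('pics/top0.png')
a=cv2.resize(im[195:315,260:440],None,fx=4,fy=4,interpolation=cv2.INTER_CUBIC)[:,:720]
cv2.imwrite('pics/ca.png',a)
b=cv2.resize(im[145:300,95:225],None,fx=3.8,fy=3.8,interpolation=cv2.INTER_CUBIC)
b=cv2.convertScaleAbs(b,alpha=1.6);cv2.imwrite('pics/cb.png',b)
E
```

```text
(no output)
```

View pics/ca.png

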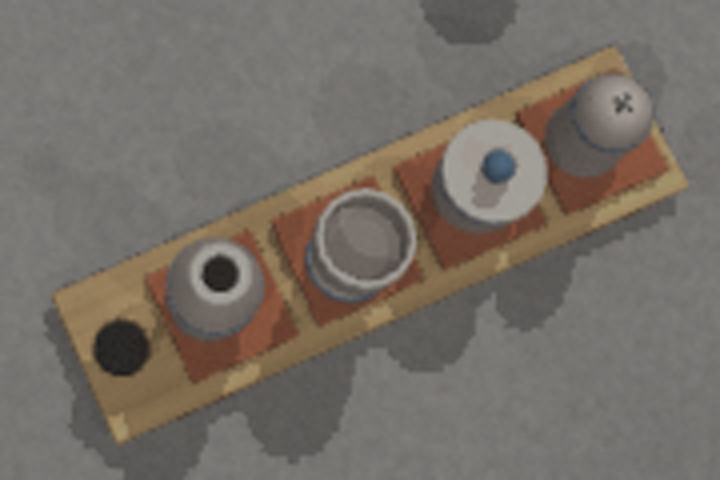

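View pics/cb.png

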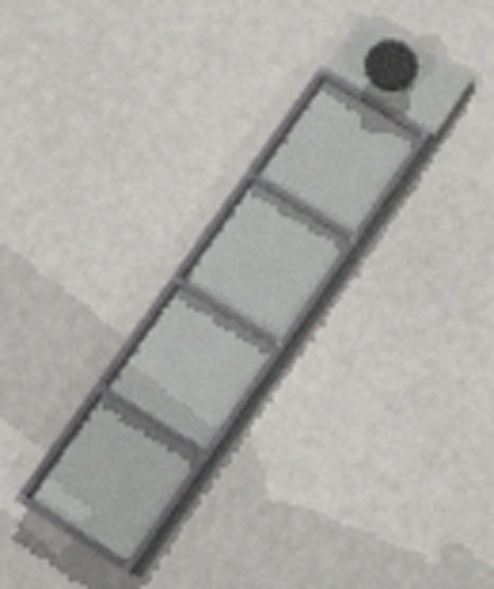

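```bash
python3 - <<'E'
from h import *
def P(c,off,s,z): return ray2z("top",off[0]+c[0]/s-.5+.5/s,off[1]+c[1]/s-.5+.5/s,z)
f=lambda l,off,s,z:[P(c,off,s,z)[:2] for c in l]
d=f([(52,293),(120,442),(617,47),(687,185)],(260,195),4,.014);dk=P((122,348),(260,195),4,.036)[:2]
k=f([(322,72),(428,132),(22,500),(135,572)],(95,145),3.8,.02);kk=P((391,66),(95,145),3.8,.036)[:2]
for n,c,kn,L in(("dry",d,dk,296),("kiln",k,kk,260)):
    print(n,np.round(c,3).tolist(),kn.round(4))
    a=(c[0]+c[1])/2;b=(c[2]+c[3])/2
    print(' len',np.linalg.norm(a-b),'w',np.linalg.norm(c[0]-c[1]),np.linalg.norm(c[2]-c[3]))
    u=(a-b)/np.linalg.norm(a-b);o=kn-.147*u
    print(' yaw',np.degrees(np.arctan2(u[1],u[0])),'orig by knob',o.round(4),'mid',((a+b)/2).round(4),'knob lateral',np.cross(u,kn-b))
    print(' places',[(o+x*u).round(3).tolist() for x in(.096,.032,-.032,-.096)])
# piece tops: vase mouth, cup rim, jar knob, shaker top
for n,c,z in(("vase",(220,274),.105),("cup",(365,236),.08),("jar",(499,166),.083),("shaker",(623,104),.089)):print(n,P(c,(260,195),4,z).round(4))
o=ctrl.get_obs();print(R.from_quat(o["eef_rot"]).as_matrix().round(3))
E
```

```text
dry [[0.508, -0.034], [0.446, -0.076], [0.667, -0.283], [0.605, -0.321]] [ 0.4855 -0.07  ]
 len 0.2938840834666737 w 0.07510405022863441 0.0731136970705785
 yaw 122.74061182207598 orig by knob [ 0.565  -0.1936] mid [ 0.5564 -0.1784] knob lateral 0.0009569050179494831
 places [[0.513, -0.113], [0.548, -0.167], [0.582, -0.221], [0.617, -0.274]]
kiln [[0.68, 0.177], [0.657, 0.117], [0.443, 0.276], [0.418, 0.214]] [0.6834 0.1391]
 len 0.25699993779253594 w 0.0638620216613507 0.0666221149358861
 yaw -22.35198255579193 orig by knob [0.5474 0.195 ] mid [0.5495 0.196 ] knob lateral -0.0016689388933766314
 places [[0.636, 0.159], [0.577, 0.183], [0.518, 0.207], [0.459, 0.232]]
vase [ 0.5148 -0.1061  0.105 ]
cup [ 0.545  -0.1672  0.08  ]
jar [ 0.5843 -0.2211  0.083 ]
shaker [ 0.6189 -0.2708  0.089 ]
[[-0.924  0.383 -0.001]
 [ 0.383  0.924 -0.001]
 [ 0.    -0.002 -1.   ]]<stdin>:11: DeprecationWarning: Arrays of 2-dimensional vectors are deprecated. Use arrays of 3-dimensional vectors instead. (deprecated in NumPy 2.0)
```

servo_tool(
  moves=[
    [-1,-29,-12.2,0,0],
    [-1,-29,-12.2,0,0],
    [-1,-29,-12.2,0,0],
    [-1,-29,-12.2,0,0],
    [-1,-29,-12.2,0,0],
  ],
  squeeze=40,
)

```text
time: 0.52
position: [0.3312, 0.4181, 0.2309]
eef_rot: [0.195, 0.981, -0.0, -0.0]
contact_force: [0.5, 0.3, -0.7]
width: 0.0854
gripper_force: 0.0
```

servo_tool(
  moves=[
    [-1,-29,-12.2,0,0],
    [-1,-29,-12.2,0,0],
    [-1,-29,-12.2,0,0],
    [-1,-29,-12.2,0,0],
    [-1,-29,-12.2,0,0],
  ],
)

```text
time: 0.93
position: [0.4419, 0.3062, 0.2309]
eef_rot: [0.195, 0.981, -0.0, -0.0]
contact_force: [1.0, 0.7, -1.0]
width: 0.0857
gripper_force: 0.0
```

servo_tool(
  moves=[
    [-1,-29,-12.2,0,0],
    [-1,-29,-12.2,0,0],
    [-1,-29,-12.2,0,0],
    [-1,-29,-12.2,0,0],
    [-1,0,0,0,0],
  ],
)

```text
time: 1.35
position: [0.5331, 0.2139, 0.2309]
eef_rot: [0.197, 0.98, -0.001, 0.001]
contact_force: [-0.3, -0.0, -0.4]
width: 0.0855
gripper_force: 0.0
```

servo_tool(
  moves=[
    [-1,0,0,0,0],
    [-1,0,0,0,0],
    [-1,0,0,0,0],
    [-1,0,0,0,0],
    [-1,0,0,0,0],
  ],
)

```text
time: 1.77
position: [0.5291, 0.2189, 0.2313]
eef_rot: [0.194, 0.981, 0.0, -0.0]
contact_force: [-0.0, -1.3, 0.3]
width: 0.0854
gripper_force: 0.0
```

```bash
python3 - <<'E'
from h import *
o=ctrl.get_obs();print(o["time"],o["position"],o["eef_rot"])
snap("wrist","w1.png")
E
```

```text
1.7667 [0.52910197 0.21892329 0.23134666] [ 1.94385662e-01  9.80925182e-01  3.51722504e-05 -3.03063289e-05]
```

View pics/w1.png

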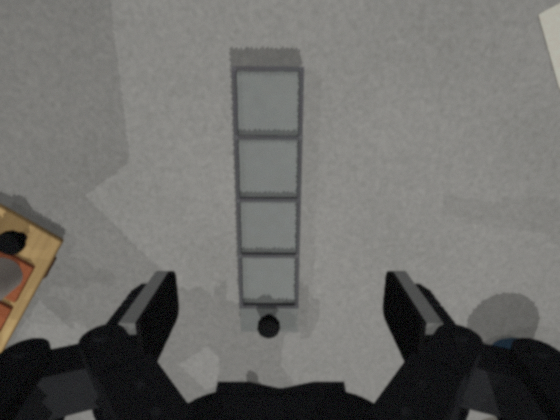

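The wrist view shows the empty kiln rack. Its outer rib corners are at (233,67), (303,67), (238,306) and (299,305), and its knob at (268,326), which is the robot-far end. I'll measure it while heading to the drying rack.

```bash
python3 - <<'E'
from h import *
g=lambda u,v,z:ray2z("wrist",u,v,z)[:2]
c=[g(*p,.02) for p in((238,306),(299,305),(233,67),(303,67))];k=g(268,326,.036)
a=(c[0]+c[1])/2;b=(c[2]+c[3])/2;u=(a-b)/np.linalg.norm(a-b)
print(np.linalg.norm(a-b),np.linalg.norm(c[0]-c[1]),np.linalg.norm(c[2]-c[3]),(a+b)/2,k,np.degrees(np.arctan2(u[1],u[0])),k-.147*u)
o=(a+b)/2
for v in(134,196,252):print(v,(g(268,v,.02)-o)@u)
E
```

```text
0.25524482947482613 0.07005593243564275 0.0652217599190112 [0.54753906 0.19805282] [0.67977166 0.14211432] -22.896668224060406 [0.54435408 0.19930767]
134 -0.0661756565868371
196 -0.002861932365452115
252 0.060568373793739846
```

servo_tool(
  moves=[
    [-1,-15.5,-30.6,0,0],
    [-1,-15.5,-30.6,0,0],
    [-1,-15.5,-30.6,0,0],
    [-1,-15.5,-30.6,0,0],
    [-1,-15.5,-30.6,0,0],
  ],
)

```text
time: 2.23
position: [0.5426, 0.0462, 0.2315]
eef_rot: [0.194, 0.981, 0.0, 0.0]
contact_force: [0.7, 0.5, 0.3]
width: 0.0853
gripper_force: 0.0
```

servo_tool(
  moves=[
    [-1,-15.5,-30.6,0,0],
    [-1,-15.5,-30.6,0,0],
    [-1,-15.5,-30.6,0,0],
    [-1,-15.5,-30.6,0,0],
    [-1,-15.5,-30.6,0,0],
  ],
)

```text
time: 2.65
position: [0.5558, -0.1251, 0.2316]
eef_rot: [0.195, 0.981, -0.0, 0.0]
contact_force: [0.7, 0.6, -0.8]
width: 0.0853
gripper_force: 0.0
```

servo_tool(
  moves=[
    [-1,-15.5,-30.6,0,0],
    [-1,-15.5,-30.6,0,0],
    [-1,0,0,0,7],
    [-1,0,0,0,7],
    [-1,0,0,0,7],
  ],
)

```text
time: 3.07
position: [0.561, -0.1928, 0.2312]
eef_rot: [0.374, 0.928, 0.0, -0.0]
contact_force: [0.5, 0.1, 0.8]
width: 0.0857
gripper_force: 0.0
```

servo_tool(
  moves=[
    [-1,0,0,0,7],
    [-1,0,0,0,7],
    [-1,0,0,0,0],
    [-1,0,0,0,0],
    [-1,0,0,0,0],
  ],
)

```text
time: 3.48
position: [0.5611, -0.1921, 0.2314]
eef_rot: [0.479, 0.878, 0.0, 0.0]
contact_force: [0.3, -0.8, 0.3]
width: 0.0853
gripper_force: 0.0
```

```bash
python3 - <<'E'
from h import *
o=ctrl.get_obs();print(o["time"],o["position"],o["q"]);print(R.from_quat(o["eef_rot"]).as_matrix().round(3))
snap("wrist","w2.png")
E
```

```text
3.4833 [ 0.56113735 -0.19205641  0.2313618 ] [-5.29716275e-01  2.20443856e-01  1.56006346e+00  3.49247824e-06
  1.36098847e+00 -1.10094478e+00]
[[-0.541  0.841  0.   ]
 [ 0.841  0.541 -0.   ]
 [-0.     0.    -1.   ]]
```

View pics/w2.png

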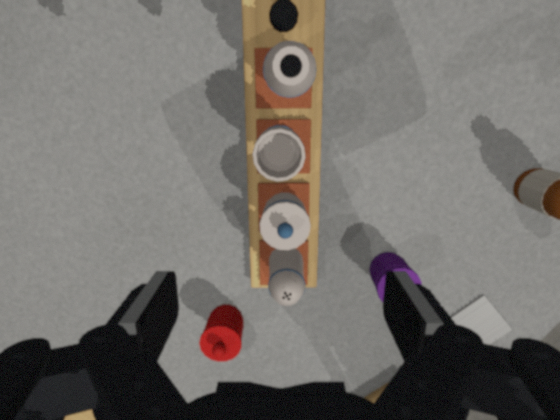

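The view shows, from the knob at (284,15): vase mouth (290,66), cup rim (279,154), jar blue knob (285,230), shaker top (287,295). The red jar is at (221,335) and the purple one at (395,275), both clear of the row.

```bash
python3 - <<'E'
from h import *
o=ctrl.get_obs();M=R.from_quat(o["eef_rot"]).as_matrix();p0=o["position"]
for n,u,v,z in(("vase",290,66,.105),("cup",279,154,.08),("jar",285,230,.083),("shaker",287,295,.090),("knob",284,15,.036),("red",222,346,.07),("purple",388,268,.06)):
    p=ray2z("wrist",u,v,z);print(n,p.round(4),'tool mm',(M.T@(p-p0)*1000).round(1))
E
```

```text
vase [ 0.5143 -0.1066  0.105 ] tool mm [ 97.3   6.8 126.3]
cup [ 0.5434 -0.1665  0.08  ] tool mm [ 31.2  -1.1 151.3]
jar [ 0.5836 -0.2196  0.083 ] tool mm [-35.2   4.1 148.4]
shaker [ 0.618  -0.2696  0.09  ] tool mm [-95.9   6.1 141.4]
knob [ 0.4865 -0.0699  0.036 ] tool mm [143.2   3.2 195.3]
red [ 0.6013 -0.3654  0.07  ] tool mm [-167.5  -59.8  161.4]
purple [ 0.6956 -0.2058  0.06  ] tool mm [-84.1 105.8 171.4]
```

servo_tool(
  moves=[
    [-1,33,2,0,0],
    [-1,34,3,0,0],
    [-1,30,2,0,0],
    [-1,0,0,0,0],
    [-1,0,0,0,0],
  ],
)

```text
time: 3.95
position: [0.5146, -0.1057, 0.2316]
eef_rot: [0.479, 0.878, -0.0, 0.0]
contact_force: [0.4, -0.4, -0.1]
width: 0.0854
gripper_force: 0.0
```

servo_tool(
  moves=[
    [-1,0,0,30,0],
    [-1,0,0,35,0],
    [-1,0,0,35,0],
    [-1,0,0,25,0],
    [-1,0,0,15,0],
  ],
)

```text
time: 4.37
position: [0.5136, -0.1072, 0.0879]
eef_rot: [0.481, 0.877, -0.0, -0.002]
contact_force: [-0.2, -0.3, 0.1]
width: 0.0855
gripper_force: 0.0
```

```bash
python3 - <<'E'
from h import *
o=ctrl.get_obs();print(o["time"],o["position"]);snap("wrist","w3.png")
E
```

```text
4.3667 [ 0.51359788 -0.1072042   0.08794385]
```

View pics/w3.png

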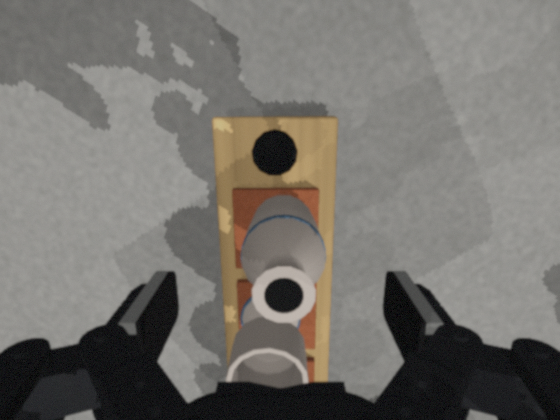

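The vase mouth at (284,294) is centred between the fingers (midline about 281). I'll descend and close.

servo_tool(
  moves=[
    [-1,0,0,18,0],
    [-1,0,0,18,0],
    [-1,0,0,14,0],
    [-1,0,0,0,0],
    [-1,0,0,0,0],
  ],
)

```text
time: 4.83
position: [0.5152, -0.1075, 0.0414]
eef_rot: [0.481, 0.877, -0.0, -0.0]
contact_force: [0.2, -0.3, 0.9]
width: 0.0854
gripper_force: 0.0
```

servo_tool(
  moves=[
    [0,0,0,0,0],
    [0.3,0,0,0,0],
    [0.6,0,0,0,0],
    [1,0,0,0,0],
    [1,0,0,0,0],
  ],
  squeeze=35,
)

```text
time: 5.25
position: [0.5157, -0.1073, 0.0425]
eef_rot: [0.481, 0.877, 0.0, 0.001]
contact_force: [-0.6, -0.2, 6.4]
width: 0.0412
gripper_force: 36.1
```

servo_tool(
  moves=[
    [1,0,0,0,0],
    [1,0,0,0,0],
    [1,0,0,0,0],
    [1,0,0,0,0],
    [1,0,0,0,0],
  ],
)

```text
time: 5.67
position: [0.5157, -0.1073, 0.0425]
eef_rot: [0.481, 0.877, -0.0, 0.001]
contact_force: [-0.8, -0.6, 6.9]
width: 0.0407
gripper_force: 36.1
```

servo_tool(
  moves=[
    [1,0,0,-15,0],
    [1,0,0,-25,0],
    [1,0,0,-30,0],
    [1,0,0,-20,0],
    [1,0,0,-10,0],
  ],
)

```text
time: 6.08
position: [0.5162, -0.1073, 0.1443]
eef_rot: [0.481, 0.877, 0.0, 0.002]
contact_force: [0.4, -1.2, -0.9]
width: 0.0411
gripper_force: 36.0
```

servo_tool(
  moves=[
    [1,10,15,0,0],
    [1,20,31,0,0],
    [1,20,31,0,0],
    [1,20,31,0,0],
    [1,20,31,0,0],
  ],
)

```text
time: 6.5
position: [0.5836, 0.0453, 0.1404]
eef_rot: [0.481, 0.877, -0.0, -0.001]
contact_force: [0.6, -0.5, -1.2]
width: 0.0409
gripper_force: 36.0
```

servo_tool(
  moves=[
    [1,20,31,0,0],
    [1,20,31,0,0],
    [1,20,31,0,0],
    [1,10,15,0,0],
    [1,0,0,0,-7],
  ],
)

```text
time: 6.92
position: [0.6374, 0.1651, 0.1399]
eef_rot: [0.425, 0.905, 0.0, -0.001]
contact_force: [-0.4, -0.7, -1.7]
width: 0.041
gripper_force: 36.1
```

servo_tool(
  moves=[
    [1,0,0,0,-7],
    [1,0,0,0,-7],
    [1,0,0,0,-7],
    [1,0,0,0,-7],
    [1,0,0,0,0],
  ],
)

```text
time: 7.33
position: [0.6364, 0.1608, 0.1399]
eef_rot: [0.193, 0.981, -0.0, -0.001]
contact_force: [-0.4, 0.5, -1.9]
width: 0.0408
gripper_force: 36.1
```

```bash
python3 - <<'E'
from h import *
o=ctrl.get_obs();M=R.from_quat(o["eef_rot"]).as_matrix()
print(o["time"],o["position"],o["width"],M.round(3).tolist());print(M.T@([.636,.161,.037]-o["position"])*1000);snap("wrist","w4.png")
E
```

```text
7.3333 [0.63642011 0.16084085 0.13990977] 0.04080057557800307 [[-0.926, 0.379, -0.002], [0.379, 0.926, -0.0], [0.002, -0.001, -1.0]]
[2.53573218e-01 8.63611925e-02 1.02910398e+02]
```

View pics/w4.png

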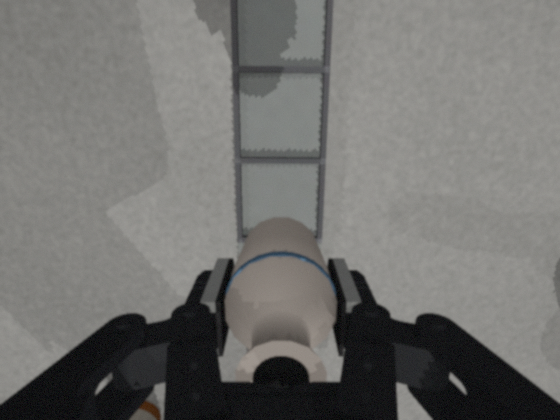

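The vase is held upright and cross ribs show at rows 70, 158 and 237, with row centreline at column 281. I'll compute the correction from these.

```bash
python3 - <<'E'
from h import *
o=ctrl.get_obs();M=R.from_quat(o["eef_rot"]).as_matrix()
for v,x in((70,-.064),(158,0),(237,.064)):
    t=M.T@(ray2z("wrist",281,v,.02)-o["position"])*1000
    print(v,t.round(1),'stall1 in tool x',t[0]-(96-x*1000),ray2z("wrist",281,v,.02))
E
```

```text
70 [ 94.2   0.7 120.2] stall1 in tool x -65.7808596069427 [0.5495972  0.19768233 0.02      ]
158 [ 33.    0.7 120.1] stall1 in tool x -63.04084359377071 [0.60615562 0.17414633 0.02      ]
237 [-30.4   0.8 120. ] stall1 in tool x -62.36583785779806 [0.66462055 0.14981695 0.02      ]
```

servo_tool(
  moves=[
    [1,0,0,25,0],
    [1,0,0,30,0],
    [1,0,0,25,0],
    [1,0,0,14,0],
    [1,0,0,5,0],
  ],
)

```text
time: 7.8
position: [0.6347, 0.1606, 0.0386]
eef_rot: [0.196, 0.981, -0.001, -0.003]
contact_force: [0.0, 0.7, -0.9]
width: 0.0408
gripper_force: 36.1
```

servo_tool(
  moves=[
    [1,0,0,2,0],
    [1,0,0,0,0],
    [1,0,0,0,0],
    [1,0,0,0,0],
    [1,0,0,0,0],
  ],
)

```text
time: 8.22
position: [0.6383, 0.1609, 0.0419]
eef_rot: [0.195, 0.981, 0.0, 0.001]
contact_force: [-0.7, 0.6, -1.8]
width: 0.0404
gripper_force: 36.1
```

servo_tool(
  moves=[
    [1,0,0,2,0],
    [1,0,0,2,0],
    [1,0,0,1,0],
    [1,0,0,0,0],
    [1,0,0,0,0],
  ],
)

```text
time: 8.63
position: [0.6377, 0.1609, 0.0365]
eef_rot: [0.195, 0.981, 0.0, 0.0]
contact_force: [-2.9, -0.5, 6.0]
width: 0.041
gripper_force: 36.9
```

servo_tool(
  moves=[
    [0,0,0,0,0],
    [-0.3,0,0,0,0],
    [-0.6,0,0,0,0],
    [-1,0,0,0,0],
    [-1,0,0,0,0],
  ],
)

```text
time: 9.05
position: [0.6372, 0.1608, 0.0351]
eef_rot: [0.195, 0.981, -0.0, -0.0]
contact_force: [-0.4, 0.2, 1.0]
width: 0.0855
gripper_force: 0.0
```

servo_tool(
  moves=[
    [-1,0,0,-10,0],
    [-1,0,0,-30,0],
    [-1,0,0,-35,0],
    [-1,0,0,-35,0],
    [-1,0,0,-20,0],
  ],
)

```text
time: 9.47
position: [0.6391, 0.161, 0.1707]
eef_rot: [0.195, 0.981, 0.001, 0.003]
contact_force: [1.4, 0.2, 0.8]
width: 0.0858
gripper_force: 0.0
```

```bash
python3 - <<'E'
from h import *
o=ctrl.get_obs();M=R.from_quat(o["eef_rot"]).as_matrix()
print(o["time"],o["position"],o["width"]);print(M.T@([.5434,-.1665,.2]-o["position"])*1000);snap("wrist","w5.png")
E
```

```text
9.4667 [0.63912255 0.1610278  0.17074305] 0.0857945005662073
[ -37.06193164 -339.14866694  -29.96385758]
```

View pics/w5.png

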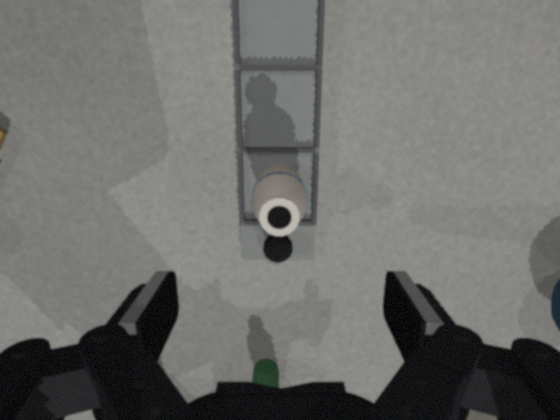

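The vase stands in stall 1, nearest the knob, with its mouth at (279,217). Next is the egg cup.

servo_tool(
  moves=[
    [-1,-4,-30,0,0],
    [-1,-5,-38,0,0],
    [-1,-4,-38,0,0],
    [-1,-5,-38,0,0],
    [-1,-4,-38,0,0],
  ],
)

```text
time: 9.93
position: [0.5873, -0.0171, 0.1658]
eef_rot: [0.195, 0.981, -0.0, 0.0]
contact_force: [1.1, 0.2, 0.1]
width: 0.0853
gripper_force: 0.0
```

servo_tool(
  moves=[
    [-1,-5,-38,0,0],
    [-1,-4,-38,0,0],
    [-1,-4,-38,0,0],
    [-1,-4,-30,0,0],
    [-1,0,-12.5,0,7],
  ],
)

```text
time: 10.35
position: [0.5428, -0.1709, 0.166]
eef_rot: [0.256, 0.967, -0.001, 0.001]
contact_force: [-0.5, 0.2, 0.9]
width: 0.0851
gripper_force: 0.0
```

servo_tool(
  moves=[
    [-1,0,0,0,7],
    [-1,0,0,0,7],
    [-1,0,0,0,7],
    [-1,0,0,0,7],
    [-1,0,0,0,0],
  ],
)

```text
time: 10.77
position: [0.5437, -0.167, 0.1657]
eef_rot: [0.483, 0.876, 0.0, 0.0]
contact_force: [-0.6, -0.0, 0.9]
width: 0.0851
gripper_force: 0.0
```

servo_tool(
  moves=[
    [-1,0,0,0,0],
    [-1,0,0,0,0],
    [-1,0,0,0,0],
    [-1,0,0,0,0],
    [-1,0,0,0,0],
  ],
)

```text
time: 11.18
position: [0.5437, -0.1668, 0.1653]
eef_rot: [0.481, 0.877, -0.0, -0.0]
contact_force: [-1.1, 0.3, 0.5]
width: 0.0855
gripper_force: 0.0
```

```bash
python3 - <<'E'
from h import *
o=ctrl.get_obs();M=R.from_quat(o["eef_rot"]).as_matrix()
print(o["time"],o["position"],o["eef_rot"]);print(M.T@([.5434,-.1665,.047]-o["position"])*1000)
E
```

```text
11.1833 [ 0.54371499 -0.16678283  0.16529266] [ 4.80549187e-01  8.76967775e-01 -8.35479049e-06 -1.35184046e-05]
[ 4.06041635e-01 -1.10019381e-01  1.18292671e+02]
```

servo_tool(
  moves=[
    [-1,0,0,30,0],
    [-1,0,0,35,0],
    [-1,0,0,30,0],
    [-1,0,0,18,0],
    [-1,0,0,7,0],
  ],
)

```text
time: 11.6
position: [0.5414, -0.1656, 0.0418]
eef_rot: [0.481, 0.877, 0.0, -0.003]
contact_force: [-0.2, 0.2, -0.6]
width: 0.0857
gripper_force: 0.0
```

servo_tool(
  moves=[
    [-1,0,0,0,0],
    [-1,0,0,0,0],
    [0,0,0,0,0],
    [0.3,0,0,0,0],
    [0.6,0,0,0,0],
  ],
)

```text
time: 12.02
position: [0.5448, -0.1673, 0.0468]
eef_rot: [0.481, 0.877, 0.0, 0.001]
contact_force: [0.9, 0.1, 0.3]
width: 0.0518
gripper_force: 0.0
```

servo_tool(
  moves=[
    [1,0,0,0,0],
    [1,0,0,0,0],
    [1,0,0,0,0],
    [1,0,0,0,0],
    [1,0,0,0,0],
  ],
)

```text
time: 12.43
position: [0.5446, -0.1672, 0.0468]
eef_rot: [0.481, 0.877, 0.0, 0.001]
contact_force: [-1.7, 0.2, 5.8]
width: 0.0427
gripper_force: 35.5
```

servo_tool(
  moves=[
    [1,0,0,-12,0],
    [1,0,0,-25,0],
    [1,0,0,-28,0],
    [1,0,0,-20,0],
    [1,0,0,-10,0],
  ],
)

```text
time: 12.85
position: [0.5453, -0.1676, 0.1443]
eef_rot: [0.481, 0.877, -0.0, 0.003]
contact_force: [1.0, -1.0, -1.2]
width: 0.0428
gripper_force: 35.9
```

servo_tool(
  moves=[
    [1,14,11,0,0],
    [1,28,22,0,0],
    [1,28,22,0,0],
    [1,28,22,0,0],
    [1,28,22,0,0],
  ],
)

```text
time: 13.27
position: [0.559, -0.0059, 0.1402]
eef_rot: [0.481, 0.877, -0.0, -0.0]
contact_force: [1.3, 0.4, 0.1]
width: 0.0425
gripper_force: 35.9
```

servo_tool(
  moves=[
    [1,28,22,0,0],
    [1,28,22,0,0],
    [1,28,22,0,0],
    [1,28,22,0,0],
    [1,28,21,0,0],
  ],
)

```text
time: 13.68
position: [0.5758, 0.1711, 0.1402]
eef_rot: [0.481, 0.877, -0.0, -0.0]
contact_force: [0.7, -1.5, -1.2]
width: 0.0427
gripper_force: 35.9
```

servo_tool(
  moves=[
    [1,13,10,0,-7],
    [1,0,0,0,-7],
    [1,0,0,0,-7],
    [1,0,0,0,-7],
    [1,0,0,0,-7],
  ],
)

```text
time: 14.1
position: [0.5771, 0.1859, 0.1399]
eef_rot: [0.192, 0.981, -0.0, -0.001]
contact_force: [-0.0, -0.1, -0.8]
width: 0.0427
gripper_force: 35.8
```

servo_tool(
  moves=[
    [1,0,0,0,0],
    [1,0,0,0,0],
    [1,0,0,0,0],
    [1,0,0,0,0],
    [1,0,0,0,0],
  ],
)

```text
time: 14.52
position: [0.5777, 0.1855, 0.1403]
eef_rot: [0.196, 0.981, -0.0, -0.0]
contact_force: [0.0, 0.1, -0.9]
width: 0.0425
gripper_force: 35.8
```

```bash
python3 - <<'E'
from h import *
o=ctrl.get_obs();M=R.from_quat(o["eef_rot"]).as_matrix()
print(o["time"],o["position"],o["width"],o["contact_force"]);print(M.T@([.5775,.1857,.0408]-o["position"])*1000)
snap("wrist","w6.png")
E
```

```text
14.5167 [0.57766284 0.18553071 0.14028659] 0.04249880666576971 [ 0.00682308  0.07181019 -0.86671031]
[2.11374084e-01 9.52527489e-02 9.94865954e+01]
```

View pics/w6.png

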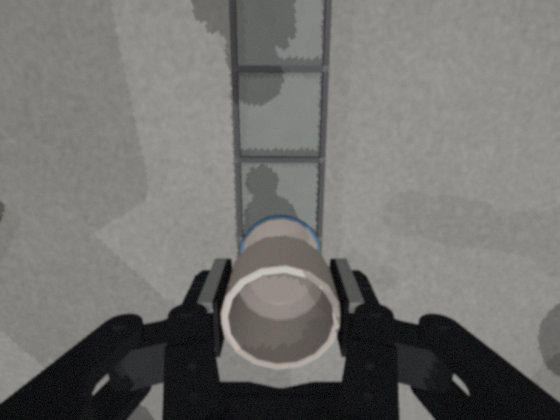

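The egg cup is held upright and centred over stall 2, with ribs at rows 68 and 158 as expected. I'll lower it.

servo_tool(
  moves=[
    [1,0,0,25,0],
    [1,0,0,30,0],
    [1,0,0,25,0],
    [1,0,0,12,0],
    [1,0,0,4,0],
  ],
)

```text
time: 14.98
position: [0.5757, 0.1853, 0.0416]
eef_rot: [0.195, 0.981, -0.001, -0.002]
contact_force: [0.0, -0.5, -1.1]
width: 0.0427
gripper_force: 35.9
```

servo_tool(
  moves=[
    [1,0,0,0,0],
    [1,0,0,0,0],
    [1,0,0,1,0],
    [1,0,0,1,0],
    [1,0,0,0,0],
  ],
)

```text
time: 15.4
position: [0.5784, 0.1857, 0.0434]
eef_rot: [0.195, 0.981, 0.0, 0.001]
contact_force: [0.5, 1.2, -1.1]
width: 0.0427
gripper_force: 35.9
```

servo_tool(
  moves=[
    [1,0,0,1,0],
    [1,0,0,0,0],
    [1,0,0,0,0],
    [1,0,0,0,0],
    [1,0,0,0,0],
  ],
)

```text
time: 15.82
position: [0.5777, 0.1856, 0.0413]
eef_rot: [0.195, 0.981, -0.0, -0.0]
contact_force: [0.7, 0.4, -1.3]
width: 0.0424
gripper_force: 35.9
```

servo_tool(
  moves=[
    [1,0,0,1,0],
    [1,0,0,0,0],
    [1,0,0,0,0],
    [1,0,0,0,0],
    [1,0,0,0,0],
  ],
)

```text
time: 16.23
position: [0.5779, 0.1856, 0.0408]
eef_rot: [0.195, 0.981, 0.0, 0.0]
contact_force: [-1.8, -1.3, 5.4]
width: 0.0428
gripper_force: 36.4
```

servo_tool(
  moves=[
    [0,0,0,0,0],
    [-0.3,0,0,0,0],
    [-0.6,0,0,0,0],
    [-1,0,0,0,0],
    [-1,0,0,0,0],
  ],
)

```text
time: 16.65
position: [0.5776, 0.1856, 0.04]
eef_rot: [0.195, 0.981, -0.0, -0.0]
contact_force: [-0.1, -0.1, -0.6]
width: 0.0857
gripper_force: 0.0
```

servo_tool(
  moves=[
    [-1,0,0,-10,0],
    [-1,0,0,-30,0],
    [-1,0,0,-35,0],
    [-1,0,0,-35,0],
    [-1,0,0,-20,0],
  ],
)

```text
time: 17.07
position: [0.5795, 0.1859, 0.1754]
eef_rot: [0.195, 0.981, 0.001, 0.003]
contact_force: [0.8, 0.4, 0.5]
width: 0.0854
gripper_force: 0.0
```

servo_tool(
  moves=[
    [-1,-7,-17,0,0],
    [-1,-15,-34,0,0],
    [-1,-15,-34,0,0],
    [-1,-15,-34,0,0],
    [-1,-15,-34,0,0],
  ],
)

```text
time: 17.48
position: [0.5809, 0.0173, 0.1713]
eef_rot: [0.195, 0.981, 0.0, 0.001]
contact_force: [1.0, 0.2, -1.3]
width: 0.0857
gripper_force: 0.0
```

servo_tool(
  moves=[
    [-1,-15,-34,0,0],
    [-1,-15,-34,0,0],
    [-1,-14,-34,0,0],
    [-1,-14,-34,0,0],
    [-1,-14,-34,0,0],
  ],
)

```text
time: 17.9
position: [0.5823, -0.1679, 0.1712]
eef_rot: [0.195, 0.981, -0.0, 0.0]
contact_force: [1.3, 0.1, -0.1]
width: 0.0854
gripper_force: 0.0
```

servo_tool(
  moves=[
    [-1,-14,-34,0,0],
    [-1,-8,-15,0,7],
    [-1,0,0,0,7],
    [-1,0,0,0,7],
    [-1,0,0,0,7],
  ],
)

```text
time: 18.32
position: [0.5839, -0.2205, 0.1709]
eef_rot: [0.43, 0.903, 0.0, 0.0]
contact_force: [0.4, -1.0, -0.5]
width: 0.0853
gripper_force: 0.0
```

servo_tool(
  moves=[
    [-1,0,0,0,7],
    [-1,0,0,0,0],
    [-1,0,0,0,0],
    [-1,0,0,0,0],
    [-1,0,0,0,0],
  ],
)

```text
time: 18.73
position: [0.5841, -0.2196, 0.1705]
eef_rot: [0.48, 0.877, -0.0, 0.0]
contact_force: [-0.0, -0.2, -0.3]
width: 0.0853
gripper_force: 0.0
```

```bash
python3 - <<'E'
from h import *
o=ctrl.get_obs();M=R.from_quat(o["eef_rot"]).as_matrix()
print(o["time"],o["position"],o["eef_rot"]);print(M.T@([.5836,-.2196,.031]-o["position"])*1000)
snap("top","t2.png");im=cv2.imread("pics/t2.png");cv2.imwrite("pics/t2c.png",cv2.resize(im[120:300,80:440],None,fx=2,fy=2))
E
```

```text
18.7333 [ 0.58406426 -0.21962194  0.17051306] [ 4.79891198e-01  8.77328006e-01 -7.69354572e-06  8.29786239e-05]
[  0.29024081  -0.38832294 139.51299538]
```

View pics/t2c.png

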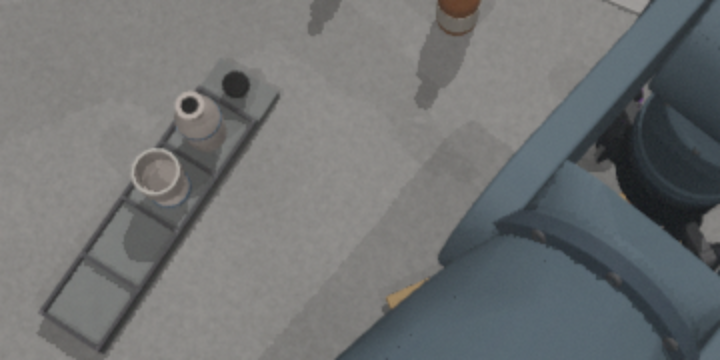

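Top view: the vase stands in stall 1 at (195,115) and the cup in stall 2 at (160,175). Now the jar, grasped low and slowly at the end.

servo_tool(
  moves=[
    [-1,0,0,25,0],
    [-1,0,0,35,0],
    [-1,0,0,35,0],
    [-1,0,0,20,0],
    [-1,0,0,10,0],
  ],
)

```text
time: 19.2
position: [0.5817, -0.2182, 0.0414]
eef_rot: [0.48, 0.877, 0.0, -0.003]
contact_force: [-0.4, 0.5, 0.1]
width: 0.0854
gripper_force: 0.0
```

servo_tool(
  moves=[
    [-1,0,0,8,0],
    [-1,0,0,6,0],
    [-1,0,0,4,0],
    [-1,0,0,0,0],
    [-1,0,0,0,0],
  ],
)

```text
time: 19.62
position: [0.5848, -0.2201, 0.0284]
eef_rot: [0.481, 0.877, -0.0, 0.001]
contact_force: [0.8, 0.1, -0.5]
width: 0.0856
gripper_force: 0.0
```

servo_tool(
  moves=[
    [0,0,0,0,0],
    [0.3,0,0,0,0],
    [0.6,0,0,0,0],
    [1,0,0,0,0],
    [1,0,0,0,0],
  ],
)

```text
time: 20.03
position: [0.5846, -0.2199, 0.0281]
eef_rot: [0.481, 0.877, 0.0, 0.001]
contact_force: [-0.1, -0.3, 4.5]
width: 0.0447
gripper_force: 35.0
```

servo_tool(
  moves=[
    [1,0,0,0,0],
    [1,0,0,0,0],
    [1,0,0,0,0],
    [1,0,0,0,0],
    [1,0,0,0,0],
  ],
)

```text
time: 20.45
position: [0.5846, -0.22, 0.0281]
eef_rot: [0.481, 0.877, 0.0, 0.001]
contact_force: [-0.8, -0.0, 5.5]
width: 0.045
gripper_force: 34.9
```

servo_tool(
  moves=[
    [1,0,0,-12,0],
    [1,0,0,-25,0],
    [1,0,0,-33,0],
    [1,0,0,-25,0],
    [1,0,0,-15,0],
  ],
)

```text
time: 20.87
position: [0.585, -0.2202, 0.1409]
eef_rot: [0.481, 0.877, -0.0, 0.002]
contact_force: [0.6, -0.8, -0.6]
width: 0.0449
gripper_force: 36.2
```

servo_tool(
  moves=[
    [1,16,7,0,0],
    [1,33,15,0,0],
    [1,33,15,0,0],
    [1,33,15,0,0],
    [1,33,15,0,0],
  ],
)

```text
time: 21.28
position: [0.5592, -0.0566, 0.1363]
eef_rot: [0.481, 0.877, -0.0, -0.001]
contact_force: [0.9, 0.3, -1.9]
width: 0.0449
gripper_force: 36.2
```

servo_tool(
  moves=[
    [1,33,15,0,0],
    [1,33,15,0,0],
    [1,33,15,0,0],
    [1,33,14,0,0],
    [1,33,14,0,0],
  ],
)

```text
time: 21.7
position: [0.5319, 0.1217, 0.1364]
eef_rot: [0.481, 0.877, -0.0, -0.001]
contact_force: [0.2, 0.6, -2.0]
width: 0.0451
gripper_force: 36.2
```

servo_tool(
  moves=[
    [1,33,14,0,0],
    [1,33,14,0,0],
    [1,18,9,0,-7],
    [1,0,0,0,-7],
    [1,0,0,0,-7],
  ],
)

```text
time: 22.12
position: [0.5179, 0.2122, 0.1362]
eef_rot: [0.309, 0.951, -0.001, -0.001]
contact_force: [-0.4, -0.7, -1.4]
width: 0.0448
gripper_force: 36.3
```

servo_tool(
  moves=[
    [1,0,0,0,-7],
    [1,0,0,0,-7],
    [1,0,0,0,0],
    [1,0,0,0,0],
    [1,0,0,0,0],
  ],
)

```text
time: 22.53
position: [0.5193, 0.2103, 0.1368]
eef_rot: [0.197, 0.98, -0.0, -0.001]
contact_force: [-0.2, 0.2, -2.2]
width: 0.0452
gripper_force: 36.3
```

```bash
python3 - <<'E'
from h import *
o=ctrl.get_obs();M=R.from_quat(o["eef_rot"]).as_matrix()
print(o["time"],o["position"],o["width"],o["contact_force"]);print(M.T@([.5185,.2103,.0221]-o["position"])*1000)
snap("wrist","w7.png")
E
```

```text
22.5333 [0.51929495 0.2103151  0.13679884] 0.0451741962138922 [-0.20912777  0.19742975 -2.15250344]
[  0.60578796  -0.24908055 114.69972208]
```

View pics/w7.png

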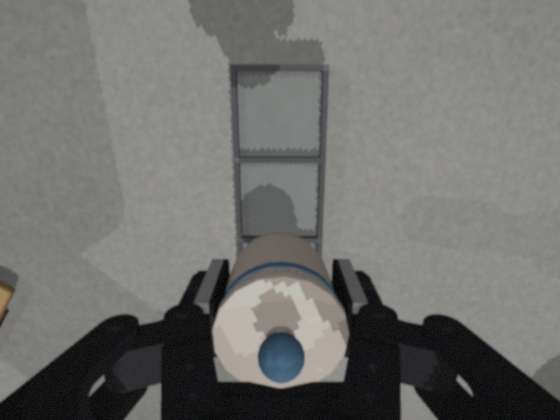

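The jar is held straight over stall 3, with ribs at rows 68 and 158 as before. I'll lower it.

servo_tool(
  moves=[
    [1,0,0,25,0],
    [1,0,0,35,0],
    [1,0,0,28,0],
    [1,0,0,14,0],
    [1,0,0,5,0],
  ],
)

```text
time: 23.0
position: [0.5174, 0.2097, 0.027]
eef_rot: [0.196, 0.981, -0.001, -0.003]
contact_force: [-0.7, -1.1, -1.3]
width: 0.0451
gripper_force: 36.3
```

servo_tool(
  moves=[
    [1,0,0,2,0],
    [1,0,0,2,0],
    [1,0,0,1,0],
    [1,0,0,0,0],
    [1,0,0,0,0],
  ],
)

```text
time: 23.42
position: [0.5209, 0.2104, 0.0265]
eef_rot: [0.195, 0.981, 0.0, 0.001]
contact_force: [0.2, -0.4, -1.7]
width: 0.0449
gripper_force: 36.3
```

servo_tool(
  moves=[
    [1,0,0,1,0],
    [1,0,0,0,0],
    [1,0,0,0,0],
    [1,0,0,0,0],
    [1,0,0,0,0],
  ],
)

```text
time: 23.83
position: [0.5201, 0.2102, 0.0244]
eef_rot: [0.195, 0.981, -0.0, 0.0]
contact_force: [-0.8, 0.2, -1.6]
width: 0.045
gripper_force: 36.3
```

servo_tool(
  moves=[
    [1,0,0,1.5,0],
    [1,0,0,0,0],
    [1,0,0,0,0],
    [1,0,0,0,0],
    [1,0,0,0,0],
  ],
)

```text
time: 24.25
position: [0.52, 0.2102, 0.0227]
eef_rot: [0.195, 0.981, -0.0, -0.0]
contact_force: [0.1, -1.0, -2.0]
width: 0.0447
gripper_force: 36.3
```

servo_tool(
  moves=[
    [1,0,0,1,0],
    [1,0,0,0,0],
    [1,0,0,0,0],
    [1,0,0,0,0],
    [1,0,0,0,0],
  ],
)

```text
time: 24.67
position: [0.5204, 0.2102, 0.0221]
eef_rot: [0.195, 0.981, 0.0, 0.0]
contact_force: [0.3, -1.4, 3.2]
width: 0.045
gripper_force: 35.9
```

servo_tool(
  moves=[
    [0,0,0,0,0],
    [-0.3,0,0,0,0],
    [-0.6,0,0,0,0],
    [-1,0,0,0,0],
    [-1,0,0,0,0],
  ],
)

```text
time: 25.08
position: [0.5199, 0.2103, 0.0216]
eef_rot: [0.195, 0.981, -0.0, -0.0]
contact_force: [0.2, 0.2, 0.2]
width: 0.0851
gripper_force: 0.0
```

servo_tool(
  moves=[
    [-1,0,0,-10,0],
    [-1,0,0,-35,0],
    [-1,0,0,-40,0],
    [-1,0,0,-40,0],
    [-1,0,0,-22,0],
  ],
)

```text
time: 25.5
position: [0.522, 0.2107, 0.1745]
eef_rot: [0.195, 0.981, 0.001, 0.003]
contact_force: [0.3, 0.3, 0.3]
width: 0.0856
gripper_force: 0.0
```

servo_tool(
  moves=[
    [-1,-11,-16,0,0],
    [-1,-21,-31,0,0],
    [-1,-21,-31,0,0],
    [-1,-21,-31,0,0],
    [-1,-21,-31,0,0],
  ],
)

```text
time: 25.92
position: [0.5544, 0.0432, 0.1698]
eef_rot: [0.195, 0.981, 0.0, 0.001]
contact_force: [-0.1, -0.0, -0.3]
width: 0.0853
gripper_force: 0.0
```

servo_tool(
  moves=[
    [-1,-21,-31,0,0],
    [-1,-21,-31,0,0],
    [-1,-21,-31,0,0],
    [-1,-21,-31,0,0],
    [-1,-21,-31,0,0],
  ],
)

```text
time: 26.33
position: [0.592, -0.1407, 0.1697]
eef_rot: [0.195, 0.981, -0.0, 0.0]
contact_force: [0.4, 0.1, -0.0]
width: 0.0854
gripper_force: 0.0
```

servo_tool(
  moves=[
    [-1,-21,-31,0,0],
    [-1,-21,-31,0,0],
    [-1,-21,-31,0,0],
    [-1,-11,-18,0,7],
    [-1,0,0,0,7],
  ],
)

```text
time: 26.75
position: [0.6178, -0.2752, 0.1695]
eef_rot: [0.318, 0.948, -0.001, 0.001]
contact_force: [-0.7, 0.1, -0.5]
width: 0.0852
gripper_force: 0.0
```

servo_tool(
  moves=[
    [-1,0,0,0,7],
    [-1,0,0,0,7],
    [-1,0,0,0,7],
    [-1,0,0,0,0],
    [-1,0,0,0,0],
  ],
)

```text
time: 27.17
position: [0.6178, -0.2697, 0.1693]
eef_rot: [0.479, 0.878, -0.0, 0.0]
contact_force: [0.5, -0.3, 0.1]
width: 0.0858
gripper_force: 0.0
```

```bash
python3 - <<'E'
from h import *
o=ctrl.get_obs();M=R.from_quat(o["eef_rot"]).as_matrix()
print(o["time"],o["position"],o["eef_rot"]);print(M.T@([.618,-.2696,.043]-o["position"])*1000)
snap("wrist","w8.png")
E
```

```text
27.1667 [ 0.61780374 -0.26970699  0.16933923] [ 4.79405698e-01  8.77593382e-01 -7.98131590e-06  1.82510209e-04]
[2.54187465e-02 2.02614410e-01 1.26339267e+02]
```

View pics/w8.png

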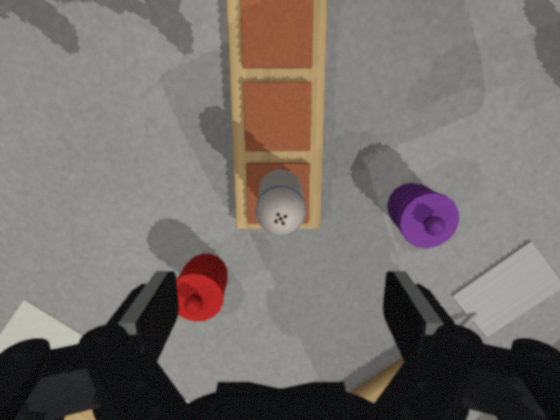

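The shaker top at (281,217) is centred between the fingers. The red jar (200,300) and purple jar (425,218) are clear of the finger paths.

servo_tool(
  moves=[
    [-1,0,0,25,0],
    [-1,0,0,35,0],
    [-1,0,0,35,0],
    [-1,0,0,20,0],
    [-1,0,0,8,0],
  ],
)

```text
time: 27.63
position: [0.6152, -0.2679, 0.0414]
eef_rot: [0.48, 0.877, 0.0, -0.003]
contact_force: [-0.5, 0.9, -1.0]
width: 0.085
gripper_force: 0.0
```

servo_tool(
  moves=[
    [-1,0,0,5,0],
    [-1,0,0,0,0],
    [-1,0,0,0,0],
    [0,0,0,0,0],
    [0.3,0,0,0,0],
  ],
)

```text
time: 28.05
position: [0.6189, -0.2704, 0.0428]
eef_rot: [0.481, 0.877, -0.0, 0.002]
contact_force: [0.2, -0.2, 0.4]
width: 0.064
gripper_force: 0.0
```

servo_tool(
  moves=[
    [0.6,0,0,0,0],
    [1,0,0,0,0],
    [1,0,0,0,0],
    [1,0,0,0,0],
    [1,0,0,0,0],
  ],
)

```text
time: 28.47
position: [0.6182, -0.2701, 0.0418]
eef_rot: [0.481, 0.877, -0.0, 0.001]
contact_force: [-0.9, 0.7, 6.6]
width: 0.0342
gripper_force: 35.5
```

servo_tool(
  moves=[
    [1,0,0,0,0],
    [1,0,0,0,0],
    [1,0,0,0,0],
    [1,0,0,0,0],
    [1,0,0,0,0],
  ],
)

```text
time: 28.88
position: [0.6182, -0.2702, 0.0418]
eef_rot: [0.481, 0.877, -0.0, 0.001]
contact_force: [-1.5, 0.3, 5.1]
width: 0.0342
gripper_force: 35.6
```

servo_tool(
  moves=[
    [1,0,0,-12,0],
    [1,0,0,-25,0],
    [1,0,0,-30,0],
    [1,0,0,-20,0],
    [1,0,0,-10,0],
  ],
)

```text
time: 29.3
position: [0.6192, -0.2706, 0.1419]
eef_rot: [0.481, 0.877, -0.0, 0.002]
contact_force: [0.2, -0.9, 0.5]
width: 0.0341
gripper_force: 35.2
```

servo_tool(
  moves=[
    [1,18,5,0,0],
    [1,36,10,0,0],
    [1,36,10,0,0],
    [1,36,10,0,0],
    [1,36,10,0,0],
  ],
)

```text
time: 29.72
position: [0.5672, -0.1073, 0.137]
eef_rot: [0.481, 0.877, 0.0, -0.001]
contact_force: [0.5, 0.8, -0.8]
width: 0.0337
gripper_force: 35.2
```

servo_tool(
  moves=[
    [1,36,10,0,0],
    [1,36,10,0,0],
    [1,36,10,0,0],
    [1,36,10,0,0],
    [1,36,10,0,0],
  ],
)

```text
time: 30.13
position: [0.5127, 0.0714, 0.1373]
eef_rot: [0.481, 0.877, -0.0, -0.001]
contact_force: [0.5, 0.8, -1.0]
width: 0.0343
gripper_force: 35.2
```

servo_tool(
  moves=[
    [1,36,10,0,0],
    [1,36,10,0,0],
    [1,36,10,0,0],
    [1,36,9,0,0],
    [1,25,6,0,0],
  ],
)

```text
time: 30.55
position: [0.4593, 0.239, 0.1373]
eef_rot: [0.48, 0.877, -0.0, -0.001]
contact_force: [0.1, -0.7, -1.4]
width: 0.0344
gripper_force: 35.2
```

servo_tool(
  moves=[
    [1,0,0,0,-7],
    [1,0,0,0,-7],
    [1,0,0,0,-7],
    [1,0,0,0,-7],
    [1,0,0,0,-7],
  ],
)

```text
time: 30.97
position: [0.4605, 0.2365, 0.1372]
eef_rot: [0.192, 0.981, -0.0, -0.001]
contact_force: [-0.5, -0.2, -1.9]
width: 0.0342
gripper_force: 35.2
```

servo_tool(
  moves=[
    [1,0,0,0,0],
    [1,0,0,0,0],
    [1,0,0,0,0],
    [1,0,0,0,0],
    [1,0,0,0,0],
  ],
)

```text
time: 31.38
position: [0.4613, 0.2365, 0.1377]
eef_rot: [0.196, 0.981, -0.0, -0.0]
contact_force: [-0.0, -0.4, -0.9]
width: 0.034
gripper_force: 35.2
```

```bash
python3 - <<'E'
from h import *
o=ctrl.get_obs();M=R.from_quat(o["eef_rot"]).as_matrix()
print(o["time"],o["position"],o["width"],o["contact_force"]);print(M.T@([.4594,.2349,.0358]-o["position"])*1000)
snap("wrist","w9.png")
E
```

```text
31.3833 [0.46129057 0.23645049 0.13773586] 0.0339692275374163 [-0.04717158 -0.40446422 -0.93540525]
[  1.13688619  -2.15133788 101.93613785]
```

View pics/w9.png

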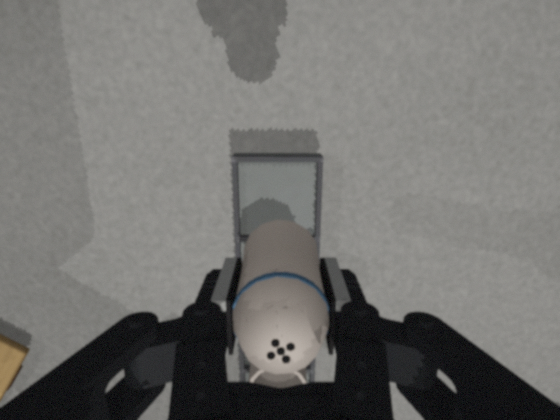

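The shaker is upright over stall 4, with the end rib at row 157. The row centre is at column 278, so I'll shift about 2 mm in -y while lowering.

servo_tool(
  moves=[
    [1,1,-2,25,0],
    [1,0,0,30,0],
    [1,0,0,25,0],
    [1,0,0,12,0],
    [1,0,0,4,0],
  ],
)

```text
time: 31.85
position: [0.4578, 0.2345, 0.0395]
eef_rot: [0.195, 0.981, -0.001, -0.002]
contact_force: [-0.7, 0.0, -1.1]
width: 0.034
gripper_force: 35.2
```

servo_tool(
  moves=[
    [1,0,0,2,0],
    [1,0,0,2,0],
    [1,0,0,0,0],
    [1,0,0,0,0],
    [1,0,0,0,0],
  ],
)

```text
time: 32.27
position: [0.4605, 0.2353, 0.0389]
eef_rot: [0.195, 0.981, 0.0, 0.001]
contact_force: [-0.3, -0.2, 0.3]
width: 0.0344
gripper_force: 35.2
```

servo_tool(
  moves=[
    [1,0,0,1,0],
    [1,0,0,0,0],
    [1,0,0,0,0],
    [1,0,0,0,0],
    [1,0,0,0,0],
  ],
)

```text
time: 32.68
position: [0.4596, 0.235, 0.0368]
eef_rot: [0.195, 0.981, 0.0, -0.0]
contact_force: [-0.8, -0.2, -0.7]
width: 0.0342
gripper_force: 35.2
```

servo_tool(
  moves=[
    [1,0,0,1.5,0],
    [1,0,0,0,0],
    [1,0,0,0,0],
    [1,0,0,0,0],
    [1,0,0,0,0],
  ],
)

```text
time: 33.1
position: [0.4599, 0.2351, 0.0357]
eef_rot: [0.195, 0.981, 0.0, 0.0]
contact_force: [-1.2, 0.1, 5.2]
width: 0.0342
gripper_force: 35.8
```

servo_tool(
  moves=[
    [0,0,0,0,0],
    [-0.3,0,0,0,0],
    [-0.6,0,0,0,0],
    [-1,0,0,0,0],
    [-1,0,0,0,0],
  ],
)

```text
time: 33.52
position: [0.4595, 0.235, 0.0351]
eef_rot: [0.195, 0.981, -0.0, -0.0]
contact_force: [-0.2, 0.4, 0.2]
width: 0.0853
gripper_force: 0.0
```

servo_tool(
  moves=[
    [-1,0,0,-10,0],
    [-1,0,0,-35,0],
    [-1,0,0,-40,0],
    [-1,0,0,-40,0],
    [-1,0,0,-40,0],
  ],
)

```text
time: 33.93
position: [0.4591, 0.2349, 0.2027]
eef_rot: [0.195, 0.981, -0.0, -0.0]
contact_force: [0.8, 0.3, -0.4]
width: 0.0852
gripper_force: 0.0
```

servo_tool(
  moves=[
    [-1,30,0,0,0],
    [-1,30,0,0,0],
    [-1,20,0,0,0],
    [-1,0,0,0,0],
    [-1,0,0,0,0],
  ],
)

```text
time: 34.35
position: [0.3852, 0.2661, 0.2011]
eef_rot: [0.194, 0.981, 0.0, 0.001]
contact_force: [-0.2, 0.9, -0.4]
width: 0.0856
gripper_force: 0.0
```

```bash
python3 - <<'E'
from h import *
o=ctrl.get_obs();print(o["time"],o["position"])
a=snap("wrist","w10.png");b=snap("side","s10.png")
b=cv2.resize(b[110:190,170:340],None,fx=4,fy=4,interpolation=cv2.INTER_CUBIC)
c=np.zeros((600,800,3),np.uint8);c[:262,:350]=cv2.resize(a,(350,262));c[270:590,:680]=b
cv2.imwrite("pics/fin.png",c[:,:,::-1])
E
```

```text
34.35 [0.38522913 0.26608012 0.20113989]
```

View pics/fin.png

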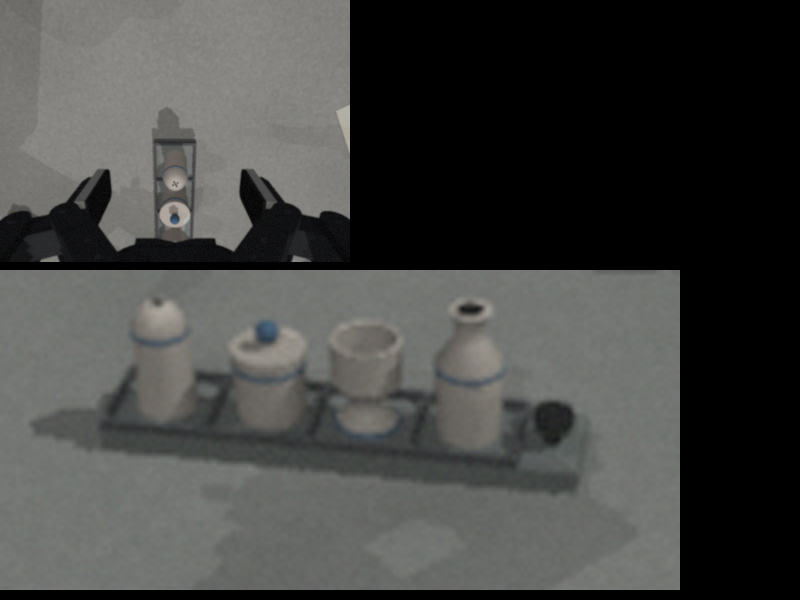

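The side view shows all four pieces upright in their stalls, in order from the knob: vase (468,375), cup (365,380), jar (267,375), shaker (160,360). The arm is clear of the rack.

```bash
python3 -c "
from rig import job
print(job.sign_off())"
```

```text
the job is handed in; nothing more can be done
None
```

All four pieces (vase, egg cup, jar, shaker, counted from the knob) are standing upright and released in kiln stalls 1–4, and the job was handed in at about 34 s; sign-off returned no verdict.

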